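# Transfer the spray cans to the finishing rack in reverse order

## Robot

A 6-joint arm with a two-finger parallel gripper is mounted at the origin on the work surface. World frame = base frame: x ahead of the robot, y to its left, z up, the work surface at z = 0. Lengths are in m, angles in rad, forces in N, time in s.
With the tool pointing down it reaches from about 0.35 to 0.775 m from the base axis. Payload 5.5 kg.
Tool frame: the origin (TCP) lies midway between the tips of the shut fingers; the grasp point (between the pads) lies 19 mm behind it; z points along the fingers, y is the direction in which the jaws open and shut (so a half turn about z gives the same grasp; the last joint's range is limited). The gripper opens to 85 mm and grips with 20 to 120 N. Pads are 22 mm wide; open, the fingers measure 114 mm over their backs; the gripper's body (76 mm by 85 mm) begins 54 mm behind the grasp point. The pads swing forward as they close: fully open they stand 13 mm farther back than shut.
Start: joints at [1.032, 0.313, 0.046, 1.304, 0, 1.431], TCP at [0.223, 0.53, 0.231] pointing down, gripper open.
Joint ranges: [-2.76, 2.76], [-0.86, 1.69], [-1.03, 1.26], [-2.2, 2.34], [-1.47, 1.5], [-3.14, 3.14]. Speed limits (rad/s): [2.57, 2.57, 3.14, 3.14, 3.14, 3.14].

## Interface

Orientations are given as a unit quaternion [w, x, y, z].
In Python, from workcell import env gives the robot as it stands.
- The arm moves only by the shell command python3 -m creep 'ROWS' [OPENING] [FORCE]. ROWS is JSON, a list of rows, each a list of 6 numbers: the shift along the tool's x, y, z in m, then the turn, a rotation vector about the tool's x, y, z in degrees. A call has exactly 8 rows; each row is the pose to reach, as a shift and turn from the pose commanded when the call began, along the tool's axes at that moment; what a row does not reach only later rows make up. A row lasts 1/10 s, in which the tool goes at most 50 mm and 8.59 degrees, less where a joint would pass 70% of its speed; a pose out of reach is approached as far as the arm can. A call with a gripper value outside its range is refused whole. OPENING is the finger opening in m, from 0 to 0.0854, set as the call begins (- or left out, the last holds). The fingers move at their own pace and stop on an object; FORCE is the grip in N (left out, the last holds). Time passes only in rows, so rows that repeat a pose let the fingers close, or fill a call up. It gives the time, the measured TCP pose, the force and the opening at its end, in the units of the state.
- env.get_state(): the state, without advancing time (a new reading comes with each control period).
- env.read_camera(name): name is "side" or "top"; returns (picture, depth): 400x640x3 uint8, blue, green, red; 400x640 float32, m along the optical axis (not along the pixel's ray), 0 where there is no reading.
- env.camera_params(name): a dict with "fx", "fy", "cx", "cy" (pixels), "position" and "orientation" of the camera in the world. Camera axes: x right, y up, looking along -z (the intrinsics and any distortion apply to the point x, -y, -z); pixel columns grow to the right and rows downward; lengths in m; the calibration is good to about 2 mm. A picture is of the moment at which its call begins. camera_params takes no time and is no camera call.
- env.hand_in(): hands the job in, once; it reports no verdict.
The state is a dict: "clock": time; "joint_pos": joint angles; "qvel": joint speeds; "tau": joint torques, N m; "tcp_pos": TCP position; "orientation": TCP orientation; "wrist_force": force on the tool from outside, world axes, zero at the start; "ft_torque": the same for the moment, N m; "finger_gap": finger opening in m.
Only numpy, scipy, OpenCV 4.12 (cv2) and the standard library are available. Lean on these libraries where they do the work, as an engineer would, in place of code of your own. Each camera call takes 0.05 s, during which the arm holds its last target. There are 200 camera calls.

## Task

Move the four spray cans from the plywood caddy into the dark steel rack in reverse order: seen from the robot, the can that starts at the caddy's left end goes into the rack's right-end pocket, the second from the left into the second from the right, and so on. Carry the cans upright, set each one down in its pocket instead of dropping it, leave them all standing there, and do not disturb the glue bottle or the wood offcut.

Things in the scene. Friction and masses are not known exactly. Their poses are not given: they have to be found in the camera images.
- can_red: small spray can, white with a red band and a red cap, a plain cylinder 45 mm in diameter, 130 mm tall with cap, about 0.15 kg. Origin: centre of its underside; z up along the can; its turn about z means nothing. Starts upright on the floor of a caddy pocket, loose in it by some mm; can be gripped anywhere on its side or cap.
- can_yellow: small spray can, white with a yellow band and a yellow cap, a plain cylinder 45 mm in diameter, 130 mm tall with cap, about 0.15 kg. Origin: centre of its underside; z up along the can; its turn about z means nothing. Starts upright on the floor of a caddy pocket, loose in it by some mm; can be gripped anywhere on its side or cap.
- can_green: small spray can, white with a green band and a green cap, a plain cylinder 45 mm in diameter, 130 mm tall with cap, about 0.15 kg. Origin: centre of its underside; z up along the can; its turn about z means nothing. Starts upright on the floor of a caddy pocket, loose in it by some mm; can be gripped anywhere on its side or cap.
- can_blue: small spray can, white with a blue band and a blue cap, a plain cylinder 45 mm in diameter, 130 mm tall with cap, about 0.15 kg. Origin: centre of its underside; z up along the can; its turn about z means nothing. Starts upright on the floor of a caddy pocket, loose in it by some mm; can be gripped anywhere on its side or cap.
- tag_red: flat red colour tag, 18 by 40 by 3 mm, fixed on the caddy's low ledge on the side away from the robot, level with the pocket in which the red can starts (52 mm from the pocket's centre in the caddy's +x). It stays there and so records the starting order. Origin: centre of its underside, 12 mm above the bench; axes as the caddy's.
- tag_yellow: flat yellow colour tag, 18 by 40 by 3 mm, fixed on the caddy's low ledge on the side away from the robot, level with the pocket in which the yellow can starts (52 mm from the pocket's centre in the caddy's +x). It stays there and so records the starting order. Origin: centre of its underside, 12 mm above the bench; axes as the caddy's.
- tag_green: flat green colour tag, 18 by 40 by 3 mm, fixed on the caddy's low ledge on the side away from the robot, level with the pocket in which the green can starts (52 mm from the pocket's centre in the caddy's +x). It stays there and so records the starting order. Origin: centre of its underside, 12 mm above the bench; axes as the caddy's.
- tag_blue: flat blue colour tag, 18 by 40 by 3 mm, fixed on the caddy's low ledge on the side away from the robot, level with the pocket in which the blue can starts (52 mm from the pocket's centre in the caddy's +x). It stays there and so records the starting order. Origin: centre of its underside, 12 mm above the bench; axes as the caddy's.
- caddy: pale plywood caddy, full at the start. 76x286 mm, fixed. 4 square pockets in a row, centres at x=0, y=+105,+35,-35,-105 mm; 64x64 mm inside, floor 6 mm and rim 30 mm above the bench, walls 6 mm. Origin: row centre, on the bench; +y to its left end seen from the robot, +x away from the robot, turned up to 0.15 rad. Tag ledge on +x side 28 mm wide, 12 high. Nearer or farther than the rack.
- rack: dark steel rack, empty at the start; the cans go here. 76x286 mm, fixed. 4 square pockets in a row, centres at x=0, y=+105,+35,-35,-105 mm; 64x64 mm inside, floor 6 mm and rim 30 mm above the bench, walls 6 mm. Origin: row centre, on the bench; +y to its left end seen from the robot, +x away from the robot, turned up to 0.15 rad. 140 to 205 mm from the caddy in x, roughly parallel.
- glue: white glue bottle with orange cap, 56 mm in diameter, 150 mm tall, standing to the left of the work; bystander. Origin: centre of its underside.
- offcut: loose pale wood offcut, 140 by 60 by 35 mm, lying to the right of the work; bystander. Origin: centre of its underside, x along its length. (A loose screwdriver, not listed, lies at the far left.)
Not all that is in view belongs to the job. What is shaped like the can_yellow but pink is not meant.

How it is judged:
At the end, for the whole second after the job is handed in: Each can stands in the rack pocket that mirrors its tag's place in the caddy: within 12 mm of the pocket's centre along each rack axis, underside 2 to 11 mm above the bench, leaning under 0.1 rad, slower than 0.02 m/s and 0.2 rad/s, released (((y of tag_red in the frame of caddy between 0.085 and 0.125 m and y of can_red in the frame of rack between -0.117 and -0.093 m) or (y of tag_red in the frame of caddy between 0.015 and 0.055 m and y of can_red in the frame of rack between -0.047 and -0.023 m) or (y of tag_red in the frame of caddy between -0.055 and -0.015 m and y of can_red in the frame of rack between 0.023 and 0.047 m) or (y of tag_red in the frame of caddy between -0.125 and -0.085 m and y of can_red in the frame of rack between 0.093 and 0.117 m)) and x of can_red in the frame of rack between -0.012 and 0.012 m and z of can_red in the frame of rack between 0.002 and 0.011 m and angle between each of can_red, can_yellow, can_green, can_blue's own z axis and vertical below 0.1 rad and linear speed of each of can_red, can_yellow, can_green, can_blue below 0.02 m/s and angular speed of each of can_red, can_yellow, can_green, can_blue below 0.2 rad/s and contact force between each of can_red, can_yellow, can_green, can_blue and the fingers below 0.05 N and ((y of tag_yellow in the frame of caddy between 0.085 and 0.125 m and y of can_yellow in the frame of rack between -0.117 and -0.093 m) or (y of tag_yellow in the frame of caddy between 0.015 and 0.055 m and y of can_yellow in the frame of rack between -0.047 and -0.023 m) or (y of tag_yellow in the frame of caddy between -0.055 and -0.015 m and y of can_yellow in the frame of rack between 0.023 and 0.047 m) or (y of tag_yellow in the frame of caddy between -0.125 and -0.085 m and y of can_yellow in the frame of rack between 0.093 and 0.117 m)) and x of can_yellow in the frame of rack between -0.012 and 0.012 m and z of can_yellow in the frame of rack between 0.002 and 0.011 m and ((y of tag_green in the frame of caddy between 0.085 and 0.125 m and y of can_green in the frame of rack between -0.117 and -0.093 m) or (y of tag_green in the frame of caddy between 0.015 and 0.055 m and y of can_green in the frame of rack between -0.047 and -0.023 m) or (y of tag_green in the frame of caddy between -0.055 and -0.015 m and y of can_green in the frame of rack between 0.023 and 0.047 m) or (y of tag_green in the frame of caddy between -0.125 and -0.085 m and y of can_green in the frame of rack between 0.093 and 0.117 m)) and x of can_green in the frame of rack between -0.012 and 0.012 m and z of can_green in the frame of rack between 0.002 and 0.011 m and ((y of tag_blue in the frame of caddy between 0.085 and 0.125 m and y of can_blue in the frame of rack between -0.117 and -0.093 m) or (y of tag_blue in the frame of caddy between 0.015 and 0.055 m and y of can_blue in the frame of rack between -0.047 and -0.023 m) or (y of tag_blue in the frame of caddy between -0.055 and -0.015 m and y of can_blue in the frame of rack between 0.023 and 0.047 m) or (y of tag_blue in the frame of caddy between -0.125 and -0.085 m and y of can_blue in the frame of rack between 0.093 and 0.117 m)) and x of can_blue in the frame of rack between -0.012 and 0.012 m and z of can_blue in the frame of rack between 0.002 and 0.011 m); the robot touches nothing.
It fails at once if a can is dropped (it moves faster than 0.6 m/s while the fingers do not touch it) ((linear speed of can_red above 0.6 m/s and contact force between can_red and the fingers below 0.05 N) or (linear speed of can_yellow above 0.6 m/s and contact force between can_yellow and the fingers below 0.05 N) or (linear speed of can_green above 0.6 m/s and contact force between can_green and the fingers below 0.05 N) or (linear speed of can_blue above 0.6 m/s and contact force between can_blue and the fingers below 0.05 N)).
It fails at once if a can is tipped (it leans more than 0.6 rad) (angle between any of can_red, can_yellow, can_green, can_blue's own z axis and vertical above 0.6 rad).
It fails at once if the glue bottle is pushed more than 40 mm from where it stood (distance of glue from where it was at the start of the episode above 0.04 m).
It fails at once if the wood offcut is pushed more than 40 mm from where it stood (distance of offcut from where it was at the start of the episode above 0.04 m).
It also fails if it takes over 99 s, if anything falls off the work surface, if the arm or the gripper's body presses on something with over 40 N, if the wrist force passes 120 N, or if a joint passes its speed limit or range.

## Working session

There is one attempt and no reset: what is moved stays moved. The work goes in short steps, Python scripts to look and compute and a shell command to move; the robot and the scene stay as the last step left them, time stands still between calls to the robot, and variables do not carry over. Pictures are saved under pics/ and viewed, about 12 in all and at most 16, crops included, and the job is handed in when it is done.

```bash
mkdir -p pics; ls; python3 - <<'E'
from workcell import env
import cv2,numpy as np
s=env.get_state(); print({k:np.round(v,4).tolist() for k,v in s.items()})
for n in("top","side"):
    p,d=env.read_camera(n); cv2.imwrite(f"pics/{n}0.png",p); np.save(f"pics/{n}0.npy",d); print(n,env.camera_params(n))
E
```

```text
pics
{'clock': 0.0, 'joint_pos': [1.0324, 0.314, 0.045, 1.3036, 0.0, 1.4312], 'qvel': [0.0005, -0.0011, 0.0, -0.0001, 0.0017, 0.001], 'tau': [-0.0024, -48.0636, 29.8528, 0.0196, -0.0, 0.0], 'tcp_pos': [0.223, 0.5294, 0.2304], 'orientation': [-0.0003, 0.1981, 0.9802, -0.0009], 'wrist_force': [0.686, 0.0691, -0.1521], 'ft_torque': [0.0324, -0.0185, 0.0493], 'finger_gap': 0.0852}
top {'fx': 496.088526775662, 'fy': 496.088526775662, 'cx': 320.79833313016417, 'cy': 196.4339235586894, 'position': array([0.41456665, 0.00133947, 1.3086262 ]), 'orientation': array([ 0.70776781,  0.05712272, -0.06311828, -0.70129723])}
side {'fx': 407.4156334806175, 'fy': 407.4156334806175, 'cx': 319.08229849045154, 'cy': 194.81713497676742, 'position': array([ 0.25725876, -0.70208279,  0.72482365]), 'orientation': array([ 0.88619241,  0.39826318, -0.10335119, -0.21299764])}
```

View pics/top0.png

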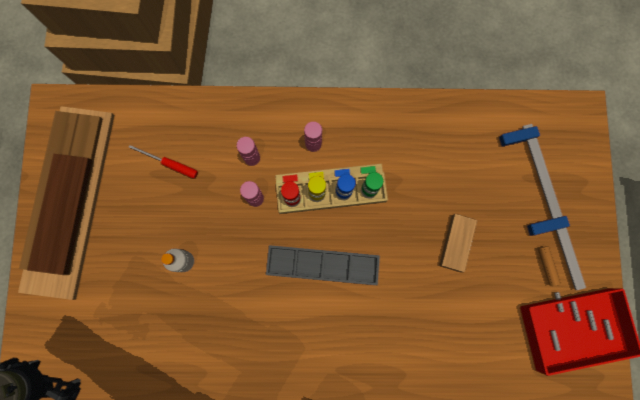

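View pics/side0.png

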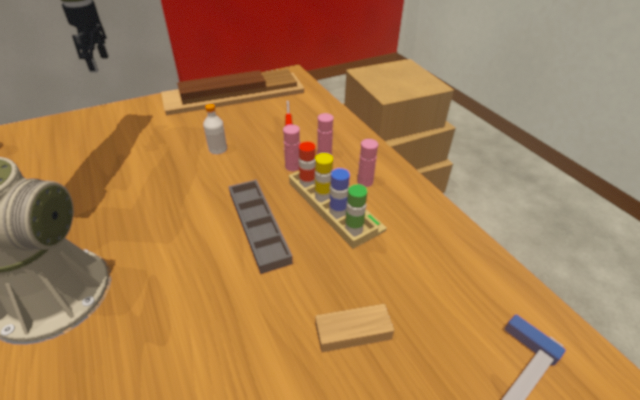

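The top view shows the caddy row, left to right: red (290,190), yellow (317,186), blue (346,185) and green (373,182), with matching tags above each. The empty rack is at (323,265), the glue at (177,260) and the offcut at (459,243). Three pink can-shaped decoys stand at (250,193), (247,150) and (313,136). None of them has a band and cap in the four named colours, so they are obstacles, not targets.

```bash
cat > h.py <<'E'
from workcell import env
import cv2,numpy as np
from scipy.spatial.transform import Rotation as R
def cloud(n,d):
    c=env.camera_params(n); v,u=np.mgrid[:400,:640]
    P=np.dstack([(u-c['cx'])/c['fx']*d,-(v-c['cy'])/c['fy']*d,-d])
    q=c['orientation']; W=P@R.from_quat(q,scalar_first=True).as_matrix().T+c['position']
    W[d<=0]=np.nan; return W
def rect(W,m):
    pts=W[m][:,:2].astype(np.float32)
    (x,y),(a,b),t=cv2.minAreaRect(pts*1000); return np.round([x,y,a,b,t],1),len(pts)
E
python3 - <<'E'
from h import *
p=cv2.imread('pics/top0.png');hsv=cv2.cvtColor(p,cv2.COLOR_BGR2HSV).astype(int)
d=np.load('pics/top0.npy');W=cloud('top',d);z=W[...,2]
v,u=np.mgrid[:400,:640]
print('bench z',np.nanmedian(z[300:320,250:400]))
H,S,V=hsv[...,0],hsv[...,1],hsv[...,2]
box=lambda a,b,c,e:(u>=a)&(u<=b)&(v>=c)&(v<=e)
cols=dict(red=(H<8)|(H>172),yellow=(H>22)&(H<35),green=(H>45)&(H<85),blue=(H>95)&(H<130))
for c,m in cols.items():
    m=m&(S>130)&(V>60)&box(270,395,160,215)
    t=m&(z>.118)&(z<.15)
    q=W[t];(x,y),r=cv2.minEnclosingCircle((q[:,:2]*1000).astype(np.float32))
    k=m&(z>.008)&(z<.022)
    print(c,'top n',t.sum(),'circ',x,y,r,'med',np.median(q,0),'tag',k.sum(),W[k].mean(0))
m=box(255,395,235,290)&(z>.018)&(z<.045);print('rack',rect(W,m),np.nanmedian(z[m]))
m=box(255,395,235,290)&(z>.0)&(z<.018)&(V<90)
print('floor',np.nanmedian(z[m]))
m=box(268,395,160,215)&(z>.022)&(z<.036);print('caddy',rect(W,m),m.sum())
for n,b in dict(pinkA=(238,265,180,208),pinkB=(235,262,136,166),pinkC=(302,325,120,152),glue=(158,195,245,275)).items():
    t=box(*b)&(z>.1);print(n,np.nanmedian(W[t],0),np.nanmax(z[t]))
m=box(435,485,208,280)&(z>.02);print('offcut',rect(W,m))
big=cv2.resize(p[155:290,230:400],None,fx=4,fy=4,interpolation=cv2.INTER_CUBIC);cv2.imwrite('pics/c1.png',big)
E
```

```text
bench z -0.0004346806418804583
red top n 267 circ 631.7710571289062 67.80076599121094 22.28717041015625 med [0.63092933 0.06832208 0.13567666] tag 88 [0.6857059  0.07382605 0.01512228]
yellow top n 273 circ 645.5836181640625 2.927783966064453 22.3347225189209 med [0.64406614 0.00380858 0.13539189] tag 91 [0.69651178 0.00385325 0.01517529]
green top n 251 circ 657.25830078125 -136.27230834960938 22.613924026489258 med [ 0.65588183 -0.13596042  0.13560062] tag 89 [ 0.71101386 -0.13368169  0.01511893]
blue top n 260 circ 651.1871337890625 -67.50495147705078 22.380605697631836 med [ 0.6497057  -0.06821737  0.13562988] tag 74 [ 0.70363577 -0.0640329   0.01473017]
rack (array([457.4, -14.1, 286.2,  76.2,  85.2]), 889) 0.029379223057525383
floor 0.005843702899363423
caddy (array([655.3, -34.5,  94.1, 286.1,   6.9]), 765) 765
pinkA [0.62943192 0.16551814 0.12916437] 0.13647900991355777
pinkB [0.74059358 0.17835392 0.12937656] 0.13616851473601232
pinkC [0.78033432 0.01508815 0.12912624] 0.1361658559655341
glue [0.46332238 0.34197499 0.11374326] 0.1549996649073444
offcut (array([ 517.6, -365.5,   62.6,  141.1,   74.6]), 1336)
```

View pics/c1.png

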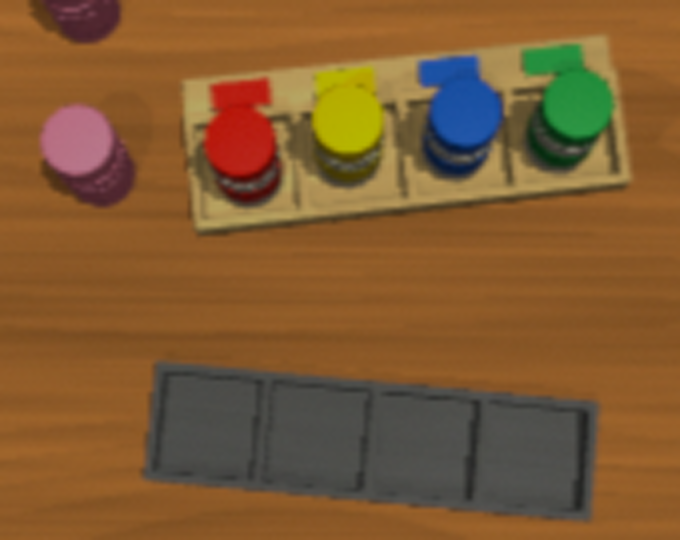

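The crop confirms the order red, yellow, blue, green, and the tags agree. The pink cans are plain and stay outside the caddy. The rack fit came out at 286.2 x 76.2 mm, which matches its stated size. I'll put the jaws along world x, so the fingers clear the neighbouring cans, and start moving towards red.

```bash
cat >> h.py <<'E'
def go(x,y,z,yaw=0.):
    "shift and turn in tool axes to TCP world x,y,z (mm), tool y along world x"
    s=env.get_state();T=R.from_quat(s['orientation'],scalar_first=True)
    G=R.from_matrix(np.array([[0,1,0],[1,0,0],[0,0,-1.]]))
    d=T.inv().apply(np.array([x,y,z])/1000-s['tcp_pos']); t=(T.inv()*G).as_rotvec(degrees=True)
    print('t',round(s['clock'],2),'tcp',np.round(s['tcp_pos']*1000,1),'gap',round(s['finger_gap']*1000,1),'F',np.round(s['wrist_force'],1),'shift mm',np.round(d*1000,1),'turn',np.round(t,2))
E
python3 -m creep '[[-0.035,-0.017,-0.003,0,0,8],[-0.07,-0.034,-0.006,0,0,16],[-0.105,-0.05,-0.01,0,0,24],[-0.14,-0.067,-0.012,0,0,32],[-0.175,-0.084,-0.015,0,0,40],[-0.21,-0.1,-0.018,0,0,48],[-0.245,-0.117,-0.02,0,0,56],[-0.28,-0.134,-0.02,0,0,64]]' 0.0854 40
python3 -c "
from h import *
go(631.3,68,240)"
```

```text
clock: 0.9
tcp_pos: [0.4301, 0.2964, 0.2513]
orientation: [-0.0, 0.689, 0.724, 0.0]
wrist_force: [0.7, 0.3, 0.6]
finger_gap: 0.0855
t 0.9 tcp [430.1 296.4 251.3] gap 85.5 F [0.7 0.3 0.6] shift mm [-238.   189.7   11.3] turn [-0.   -0.01  2.83]
```

```bash

python3 -m creep '[[-0.035,0.028,0,0,0,1],[-0.07,0.056,0,0,0,2],[-0.105,0.084,0.002,0,0,2.8],[-0.14,0.112,0.004,0,0,2.8],[-0.175,0.14,0.006,0,0,2.8],[-0.21,0.168,0.008,0,0,2.8],[-0.238,0.19,0.011,0,0,2.8],[-0.238,0.19,0.011,0,0,2.8]]'
python3 -c "
from h import *
go(631.5,68,86)
p,d=env.read_camera('side');cv2.imwrite('pics/s1.png',cv2.resize(p[60:260,190:430],None,fx=3,fy=3))"
```

```text
clock: 1.7
tcp_pos: [0.6343, 0.0665, 0.2381]
orientation: [-0.0, 0.707, 0.707, -0.001]
wrist_force: [-0.4, 0.1, 0.7]
finger_gap: 0.0856
t 1.7 tcp [634.3  66.5 238.1] gap 85.6 F [-0.4  0.1  0.7] shift mm [  1.6  -2.6 152.1] turn [-0.07  0.05  0.06]
```

View pics/s1.png

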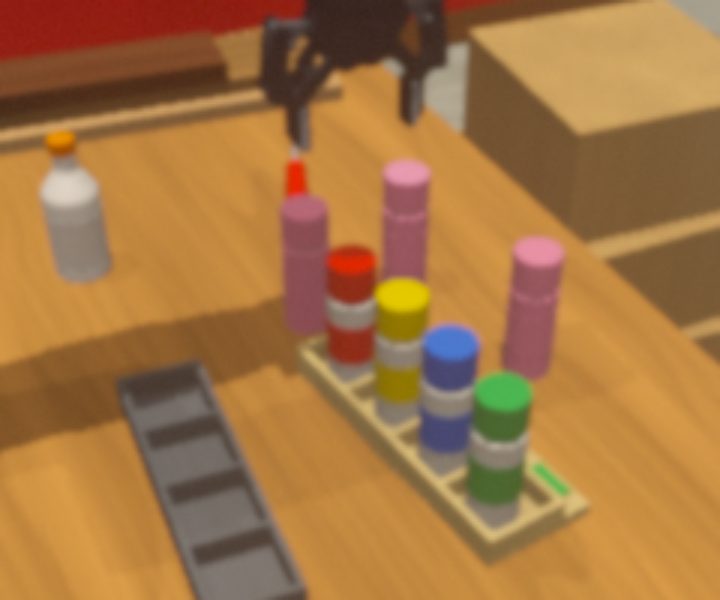

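The side view shows the open jaws along x, directly above the red can at crop (350,260), with clear space around the fingers. Descending.

```bash

python3 -m creep '[[0.001,-0.002,0.03,0,0,0],[0.001,-0.002,0.06,0,0,0],[0.001,-0.002,0.09,0,0,0],[0.001,-0.002,0.115,0,0,0],[0.001,-0.002,0.135,0,0,0],[0.001,-0.002,0.152,0,0,0],[0.001,-0.002,0.152,0,0,0],[0.001,-0.002,0.152,0,0,0]]'
python3 -c "
from h import *
go(631.5,68,86)"
python3 -m creep '[[0,0,0,0,0,0],[0,0,0,0,0,0],[0,0,0,0,0,0],[0,0,0,0,0,0],[0,0,0,0,0,0],[0,0,0,0,0,0],[0,0,0,0,0,0],[0,0,0,0,0,0]]' 0.03 40
python3 -c "
from h import *
go(631.5,68,86)"
```

```text
clock: 2.55
tcp_pos: [0.6293, 0.0725, 0.0886]
orientation: [-0.0, 0.705, 0.71, -0.0]
wrist_force: [1.1, -0.4, 0.0]
finger_gap: 0.0849
t 2.55 tcp [629.3  72.5  88.6] gap 84.9 F [ 1.1 -0.4  0. ] shift mm [-4.5  2.2  2.6] turn [-0.05 -0.02  0.42]
clock: 3.35
tcp_pos: [0.6309, 0.0715, 0.0896]
orientation: [0.001, 0.705, 0.709, 0.001]
wrist_force: [-0.2, 0.6, 5.6]
finger_gap: 0.0444
t 3.35 tcp [630.9  71.5  89.6] gap 44.4 F [-0.2  0.6  5.6] shift mm [-3.5  0.5  3.6] turn [ 0.13 -0.01  0.34]
```

```bash

python3 -m creep '[[0,0,-0.01,0,0,0],[0,0,-0.03,0,0,0],[0,0,-0.055,0,0,0],[0,0,-0.08,0,0,0],[0,0,-0.105,0,0,0],[0,0,-0.13,0,0,0],[0,0,-0.145,0,0,0],[0,0,-0.15,0,0,0]]'
python3 -c "
from h import *
go(448.6,-115.7,236)"
```

```text
clock: 4.15
tcp_pos: [0.6308, 0.0714, 0.2407]
orientation: [0.001, 0.705, 0.709, 0.001]
wrist_force: [0.4, 0.6, -1.4]
finger_gap: 0.0443
t 4.15 tcp [630.8  71.4 240.7] gap 44.3 F [ 0.4  0.6 -1.4] shift mm [-186.  -183.3    4.1] turn [0.17 0.   0.34]
```

```bash

python3 -m creep '[[-0.015,-0.015,0,0,0,0],[-0.045,-0.045,0,0,0,0],[-0.075,-0.075,0,0,0,0],[-0.105,-0.105,0,0,0,0],[-0.135,-0.135,0,0,0,0],[-0.16,-0.16,0,0,0,0],[-0.178,-0.175,0,0,0,0.3],[-0.186,-0.183,0.004,0,0,0.3]]'
python3 -m creep '[[0,0,0,0,0,0],[0,0,0,0,0,0],[0,0,0,0,0,0],[0,0,0,0,0,0],[0,0,0,0,0,0],[0,0,0,0,0,0],[0,0,0,0,0,0],[0,0,0,0,0,0]]'
python3 - <<'E'
from h import *
go(448.6,-115.7,236)
for n in('side','top'):
    p,d=env.read_camera(n);cv2.imwrite(f'pics/{n}2.png',p);np.save(f'pics/{n}2.npy',d)
    W=cloud(n,d);h=cv2.cvtColor(p,cv2.COLOR_BGR2HSV).astype(int)
    near=np.linalg.norm(W[...,:2]-[.4486,-.1187],axis=-1)<.06
    for lo,hi in((.15,.18),(.18,.21),(.21,.25)):
        m=near&(W[...,2]>lo)&(W[...,2]<hi)&((h[...,0]<8)|(h[...,0]>172))&(h[...,1]>120)
        if m.sum()>5: print(n,lo,m.sum(),np.round(W[m].min(0)*1000,1),np.round(W[m].max(0)*1000,1),np.round(np.median(W[m],0)*1000,1))
    m=near&(W[...,2]>.05)&(W[...,2]<.3); print(n,'lowest',np.nanmin(W[...,2][m]) if m.any() else None)
E
```

```text
clock: 4.95
tcp_pos: [0.4468, -0.1168, 0.2341]
orientation: [-0.0, 0.708, 0.707, -0.0]
wrist_force: [0.5, -0.1, -1.7]
finger_gap: 0.0443
clock: 5.75
tcp_pos: [0.4483, -0.1155, 0.2343]
orientation: [0.0, 0.707, 0.708, 0.0]
wrist_force: [0.1, 0.0, -1.2]
finger_gap: 0.0442
t 5.75 tcp [ 448.3 -115.5  234.3] gap 44.2 F [ 0.1  0.  -1.2] shift mm [-0.2  0.3 -1.7] turn [ 0.   -0.    0.06]
side 0.18 235 [ 426.  -144.2  180.6] [ 462.5 -111.8  209.7] [ 439.8 -138.1  195.6]
side 0.21 107 [ 425.9 -143.9  210. ] [ 469.4 -117.4  249.7] [ 440.4 -137.8  216.4]
side lowest 0.15177765290165246
top lowest 0.28902403862458237
```

View pics/side2.png

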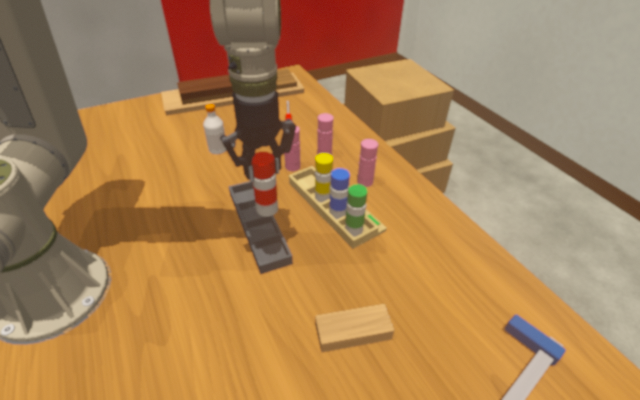

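The side view shows red held upright at (263,185), above the rack's right-end pocket. Its underside is about 0.151 m up, as expected. Lowering 144 mm.

```bash

python3 -m creep '[[0,0,0.015,0,0,0],[0,0,0.04,0,0,0],[0,0,0.065,0,0,0],[0,0,0.09,0,0,0],[0,0,0.112,0,0,0],[0,0,0.128,0,0,0],[0,0,0.138,0,0,0],[0,0,0.144,0,0,0]]'
python3 -m creep '[[0,0,0,0,0,0],[0,0,0,0,0,0],[0,0,0,0,0,0],[0,0,0,0,0,0],[0,0,0,0,0,0],[0,0,0,0,0,0],[0,0,0,0,0,0],[0,0,0,0,0,0]]'
cat >> h.py <<'E'
def canfit(c,x,y,n='side',zr=(.03,.2)):
    "centre of coloured can near x,y (mm) by circle of 22.5 mm; returns centre, z range"
    from scipy.optimize import least_squares
    rng=dict(red=[(0,8),(172,180)],yellow=[(22,35)],green=[(45,85)],blue=[(95,130)])[c]
    p,d=env.read_camera(n);W=cloud(n,d)*1000;h=cv2.cvtColor(p,cv2.COLOR_BGR2HSV).astype(int)
    m=sum((h[...,0]>=a)&(h[...,0]<=b) for a,b in rng)>0
    m=m&(h[...,1]>110)&(np.hypot(W[...,0]-x,W[...,1]-y)<35)&(W[...,2]>zr[0]*1000)&(W[...,2]<zr[1]*1000)
    q=W[m]; side=q[q[:,2]<q[:,2].max()-5]
    if len(side)<20: print(c,n,'few',len(side));return
    f=least_squares(lambda a:np.hypot(side[:,0]-a[0],side[:,1]-a[1])-22.5,[x,y],loss='soft_l1')
    print(c,n,'fit',np.round(f.x,1),'n',len(side),'res',np.round(np.median(abs(f.fun)),1),'top z',np.round(np.percentile(q[:,2],98),1))
    return p
E
python3 -c "
from h import *
go(448.6,-115.7,90)
canfit('red',448.6,-118.7)"
```

```text
clock: 6.65
tcp_pos: [0.4479, -0.1155, 0.0896]
orientation: [-0.0, 0.707, 0.707, -0.0]
wrist_force: [0.4, -0.2, -1.7]
finger_gap: 0.0443
clock: 7.45
tcp_pos: [0.4482, -0.1156, 0.0903]
orientation: [-0.0, 0.707, 0.707, 0.0]
wrist_force: [-0.0, 0.4, -1.2]
finger_gap: 0.0444
t 7.45 tcp [ 448.2 -115.6   90.3] gap 44.4 F [-0.   0.4 -1.2] shift mm [-0.1  0.4  0.3] turn [ 0.   -0.    0.05]
red side fit [ 448.7 -117.8] n 729 res 1.0 top z 163.5
```

```bash

python3 -m creep '[[0,0,0.0005,0,0,0],[0,0,0.001,0,0,0],[0,0,0.001,0,0,0],[0,0,0.001,0,0,0],[0,0,0.001,0,0,0],[0,0,0.001,0,0,0],[0,0,0.001,0,0,0],[0,0,0.001,0,0,0]]'
python3 -m creep '[[0,0,0,0,0,0],[0,0,0,0,0,0],[0,0,0,0,0,0],[0,0,0,0,0,0],[0,0,0,0,0,0],[0,0,0,0,0,0],[0,0,0,0,0,0],[0,0,0,0,0,0]]' 0.0854
python3 -m creep '[[0,0,-0.015,0,0,0],[0,0,-0.04,0,0,0],[0,0,-0.065,0,0,0],[0,0,-0.09,0,0,0],[0,0,-0.112,0,0,0],[0,0,-0.13,0,0,0],[0,0,-0.145,0,0,0],[0,0,-0.15,0,0,0]]'
python3 -c "
from h import *
go(645,3.2,240)
canfit('red',448.6,-118.7)
canfit('yellow',645,3)"
```

```text
clock: 8.3
tcp_pos: [0.4483, -0.1157, 0.0895]
orientation: [0.0, 0.707, 0.707, 0.0]
wrist_force: [-0.4, 0.7, 6.1]
finger_gap: 0.0446
clock: 9.1
tcp_pos: [0.4483, -0.1156, 0.0893]
orientation: [-0.0, 0.707, 0.707, 0.0]
wrist_force: [0.8, 0.4, -0.8]
finger_gap: 0.0853
clock: 9.9
tcp_pos: [0.449, -0.116, 0.2409]
orientation: [0.001, 0.707, 0.707, 0.001]
wrist_force: [0.2, 0.4, 0.0]
finger_gap: 0.0855
t 9.9 tcp [ 449.  -116.   240.9] gap 85.5 F [0.2 0.4 0. ] shift mm [119.  196.1   1.3] turn [0.15 0.06 0.05]
red side fit [ 449.4 -118.2] n 462 res 0.6 top z 138.1
yellow side fit [646.2   4.1] n 350 res 0.9 top z 138.3
```

Red touched down with about 6 N of contact and stands at (449.4,-118.2), 1 mm from the pocket centre. Yellow next.

```bash

python3 -m creep '[[0.015,0.025,0,0,0,0],[0.035,0.057,0,0,0,0],[0.055,0.09,0,0,0,0],[0.075,0.123,0,0,0,0],[0.093,0.155,0,0,0,0],[0.11,0.182,0,0,0,0],[0.119,0.196,0.001,0,0,0],[0.119,0.196,0.001,0,0,0]]'
python3 -m creep '[[0,0,0,0,0,0],[0,0,0,0,0,0],[0,0,0,0,0,0],[0,0,0,0,0,0],[0,0,0,0,0,0],[0,0,0,0,0,0],[0,0,0,0,0,0],[0,0,0,0,0,0]]'
python3 -c "
from h import *
go(645.3,3.5,89)"
```

```text
clock: 10.8
tcp_pos: [0.645, 0.005, 0.2356]
orientation: [-0.001, 0.706, 0.708, -0.001]
wrist_force: [0.7, -0.1, -0.4]
finger_gap: 0.0856
clock: 11.6
tcp_pos: [0.6441, 0.0035, 0.2384]
orientation: [0.0, 0.707, 0.707, 0.0]
wrist_force: [0.4, 0.4, -0.5]
finger_gap: 0.0853
t 11.6 tcp [644.1   3.5 238.4] gap 85.3 F [ 0.4  0.4 -0.5] shift mm [ -0.    1.2 149.4] turn [ 0.01 -0.01  0.05]
```

```bash

python3 -m creep '[[0,0.001,0.02,0,0,0],[0,0.001,0.05,0,0,0],[0,0.001,0.08,0,0,0],[0,0.001,0.108,0,0,0],[0,0.001,0.13,0,0,0],[0,0.001,0.144,0,0,0],[0,0.001,0.149,0,0,0],[0,0.001,0.149,0,0,0]]'
python3 -m creep '[[0,0,0,0,0,0],[0,0,0,0,0,0],[0,0,0,0,0,0],[0,0,0,0,0,0],[0,0,0,0,0,0],[0,0,0,0,0,0],[0,0,0,0,0,0],[0,0,0,0,0,0]]' 0.03 40
python3 -m creep '[[0,0,-0.01,0,0,0],[0,0,-0.03,0,0,0],[0,0,-0.055,0,0,0],[0,0,-0.08,0,0,0],[0,0,-0.105,0,0,0],[0,0,-0.13,0,0,0],[0,0,-0.145,0,0,0],[0,0,-0.15,0,0,0]]'
python3 -c "
from h import *
go(454.5,-49,240)"
```

```text
clock: 12.4
tcp_pos: [0.645, 0.0036, 0.089]
orientation: [-0.0, 0.707, 0.707, -0.0]
wrist_force: [-0.0, -0.3, -0.6]
finger_gap: 0.0855
clock: 13.2
tcp_pos: [0.6458, 0.0035, 0.0907]
orientation: [0.001, 0.707, 0.707, 0.001]
wrist_force: [-1.1, -0.6, 6.1]
finger_gap: 0.0441
clock: 14.0
tcp_pos: [0.6459, 0.0035, 0.2418]
orientation: [0.001, 0.707, 0.707, 0.001]
wrist_force: [0.5, 0.0, 0.0]
finger_gap: 0.0439
t 14.0 tcp [645.9   3.5 241.8] gap 43.9 F [0.5 0.  0. ] shift mm [ -52.3 -191.5    1.2] turn [0.2  0.02 0.05]
```

```bash

python3 -m creep '[[-0.005,-0.018,0,0,0,0],[-0.013,-0.048,0,0,0,0],[-0.021,-0.078,0,0,0,0],[-0.03,-0.108,0,0,0,0],[-0.038,-0.138,0,0,0,0],[-0.045,-0.165,0,0,0,0],[-0.05,-0.183,0,0,0,0],[-0.052,-0.191,0,0,0,0]]'
python3 -m creep '[[0,0,0,0,0,0],[0,0,0,0,0,0],[0,0,0,0,0,0],[0,0,0,0,0,0],[0,0,0,0,0,0],[0,0,0,0,0,0],[0,0,0,0,0,0],[0,0,0,0,0,0]]'
python3 -c "
from h import *
go(454.5,-49,91)
canfit('yellow',454.5,-49,zr=(.15,.25))"
```

```text
clock: 14.8
tcp_pos: [0.4521, -0.0487, 0.2389]
orientation: [-0.001, 0.707, 0.707, -0.0]
wrist_force: [0.4, -0.6, -1.3]
finger_gap: 0.0442
clock: 15.6
tcp_pos: [0.4542, -0.0486, 0.2393]
orientation: [-0.0, 0.707, 0.707, 0.0]
wrist_force: [0.1, 0.3, -1.3]
finger_gap: 0.0439
t 15.6 tcp [454.2 -48.6 239.3] gap 43.9 F [ 0.1  0.3 -1.3] shift mm [ -0.4   0.3 148.3] turn [ 0.   -0.01  0.06]
yellow side fit [454.2 -48.5] n 275 res 0.5 top z 224.3
```

```bash

python3 -m creep '[[0,0,0.015,0,0,0],[0,0,0.04,0,0,0],[0,0,0.067,0,0,0],[0,0,0.093,0,0,0],[0,0,0.115,0,0,0],[0,0,0.131,0,0,0],[0,0,0.141,0,0,0],[0,0,0.147,0,0,0]]'
python3 -m creep '[[0,0,0,0,0,0],[0,0,0,0,0,0],[0,0,0.001,0,0,0],[0,0,0.001,0,0,0],[0,0,0.002,0,0,0],[0,0,0.002,0,0,0],[0,0,0.002,0,0,0],[0,0,0.002,0,0,0]]'
```

```text
clock: 16.45
tcp_pos: [0.4539, -0.0485, 0.0916]
orientation: [-0.0, 0.707, 0.707, -0.0]
wrist_force: [-0.6, -0.2, -0.2]
finger_gap: 0.044
clock: 17.25
tcp_pos: [0.4545, -0.0487, 0.0906]
orientation: [0.0, 0.707, 0.707, 0.0]
wrist_force: [-0.0, 0.9, 1.4]
finger_gap: 0.0444
```

```bash

python3 -m creep '[[0,0,0.0005,0,0,0],[0,0,0.0005,0,0,0],[0,0,0.0005,0,0,0],[0,0,0.0005,0,0,0],[0,0,0.0005,0,0,0],[0,0,0.0005,0,0,0],[0,0,0.0005,0,0,0],[0,0,0.0005,0,0,0]]' 0.0854
python3 -m creep '[[0,0,-0.015,0,0,0],[0,0,-0.04,0,0,0],[0,0,-0.065,0,0,0],[0,0,-0.09,0,0,0],[0,0,-0.112,0,0,0],[0,0,-0.13,0,0,0],[0,0,-0.145,0,0,0],[0,0,-0.15,0,0,0]]'
python3 -c "
from h import *
canfit('red',448.6,-118.7)
canfit('yellow',454.5,-49)
canfit('blue',651,-67.8)
go(651.3,-67.8,239)"
```

```text
clock: 18.05
tcp_pos: [0.4542, -0.0486, 0.0898]
orientation: [0.0, 0.707, 0.707, 0.0]
wrist_force: [0.4, 0.2, 0.2]
finger_gap: 0.0855
clock: 18.85
tcp_pos: [0.455, -0.0488, 0.2414]
orientation: [0.001, 0.707, 0.707, 0.001]
wrist_force: [0.4, -0.3, -0.0]
finger_gap: 0.085
red side fit [ 449.3 -118. ] n 459 res 0.6 top z 138.0
yellow side fit [454.4 -47.6] n 244 res 0.6 top z 138.3
blue side few 3
t 19.0 tcp [454.1 -48.6 239.5] gap 85.3 F [ 0.4  0.2 -0.7] shift mm [-19.3 197.1   0.5] turn [ 0.   -0.    0.05]
```

```bash

python3 -m creep '[[-0.002,0.02,0,0,0,0],[-0.005,0.05,0,0,0,0],[-0.008,0.082,0,0,0,0],[-0.011,0.114,0,0,0,0],[-0.014,0.145,0,0,0,0],[-0.017,0.172,0,0,0,0],[-0.019,0.19,0,0,0,0],[-0.019,0.197,0,0,0,0]]'
python3 -m creep '[[0,0,0,0,0,0],[0,0,0,0,0,0],[0,0,0,0,0,0],[0,0,0,0,0,0],[0,0,0,0,0,0],[0,0,0,0,0,0],[0,0,0,0,0,0],[0,0,0,0,0,0]]'
python3 -c "
from h import *
canfit('blue',651,-67.8)
go(651.3,-67.8,89)"
```

```text
clock: 19.8
tcp_pos: [0.652, -0.0676, 0.2373]
orientation: [-0.001, 0.707, 0.707, -0.001]
wrist_force: [0.5, -0.3, -1.2]
finger_gap: 0.0854
clock: 20.6
tcp_pos: [0.6511, -0.0674, 0.2399]
orientation: [0.0, 0.707, 0.707, 0.0]
wrist_force: [0.0, -0.6, 0.3]
finger_gap: 0.0858
blue side few 10
t 20.65 tcp [651.2 -67.4 239.9] gap 85.4 F [-0.6 -0.3  0.4] shift mm [-4.000e-01  1.000e-01  1.509e+02] turn [ 0.01 -0.    0.05]
```

```bash

python3 -m creep '[[0,0,0.02,0,0,0],[0,0,0.05,0,0,0],[0,0,0.08,0,0,0],[0,0,0.108,0,0,0],[0,0,0.13,0,0,0],[0,0,0.145,0,0,0],[0,0,0.151,0,0,0],[0,0,0.151,0,0,0]]'
python3 -m creep '[[0,0,0,0,0,0],[0,0,0,0,0,0],[0,0,0,0,0,0],[0,0,0,0,0,0],[0,0,0,0,0,0],[0,0,0,0,0,0],[0,0,0,0,0,0],[0,0,0,0,0,0]]' 0.03 40
python3 -m creep '[[0,0,-0.01,0,0,0],[0,0,-0.03,0,0,0],[0,0,-0.055,0,0,0],[0,0,-0.08,0,0,0],[0,0,-0.105,0,0,0],[0,0,-0.13,0,0,0],[0,0,-0.145,0,0,0],[0,0,-0.15,0,0,0]]'
python3 -c "
from h import *
go(460.3,20.8,240)
p,d=env.read_camera('side');cv2.imwrite('pics/s3.png',p)"
```

```text
clock: 21.45
tcp_pos: [0.6506, -0.0673, 0.0879]
orientation: [-0.001, 0.707, 0.707, -0.0]
wrist_force: [0.2, 0.0, -0.4]
finger_gap: 0.0851
clock: 22.25
tcp_pos: [0.6517, -0.0676, 0.0901]
orientation: [0.001, 0.707, 0.707, 0.0]
wrist_force: [-1.3, 0.4, 5.4]
finger_gap: 0.0448
clock: 23.05
tcp_pos: [0.652, -0.0676, 0.2412]
orientation: [0.001, 0.707, 0.707, 0.001]
wrist_force: [0.5, 0.2, -1.7]
finger_gap: 0.0442
t 23.05 tcp [652.  -67.6 241.2] gap 44.2 F [ 0.5  0.2 -1.7] shift mm [  88.6 -191.6    0.5] turn [0.19 0.03 0.05]
```

View pics/s3.png

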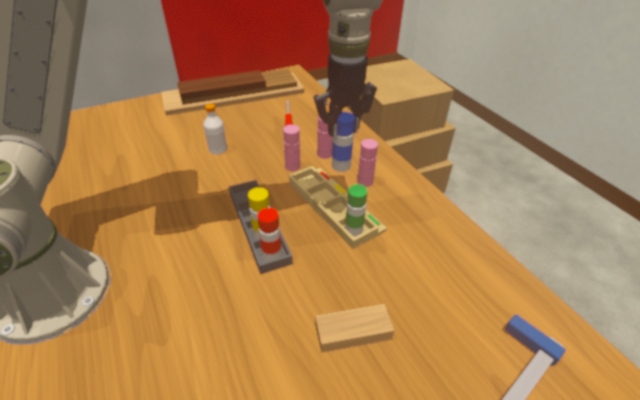

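Blue is held upright at (343,140). Red at (268,230) and yellow at (259,205) stand in the rack, and green is still in the caddy at (356,210). Carrying blue to +35.

```bash
sed -i 's/blue=\[(95,130)\])\[c\]/blue=[(90,140)])[c]/; s/m=m&(h\[...,1\]>110)/m=m\&(h[...,1]>80)/' h.py
python3 -m creep '[[0.008,-0.018,0,0,0,0],[0.022,-0.048,0,0,0,0],[0.036,-0.078,0,0,0,0],[0.05,-0.108,0,0,0,0],[0.064,-0.138,0,0,0,0],[0.077,-0.166,0,0,0,0],[0.085,-0.184,0,0,0,0],[0.088,-0.191,0,0,0,0]]'
python3 -m creep '[[0,0,0,0,0,0],[0,0,0,0,0,0],[0,0,0,0,0,0],[0,0,0,0,0,0],[0,0,0,0,0,0],[0,0,0,0,0,0],[0,0,0,0,0,0],[0,0,0,0,0,0]]'
python3 -c "
from h import *
go(460.3,20.8,90)
canfit('blue',460.3,20.8,zr=(.15,.25))"
```

```text
clock: 23.9
tcp_pos: [0.4576, 0.0213, 0.238]
orientation: [-0.001, 0.706, 0.708, -0.001]
wrist_force: [-0.7, -0.9, -2.1]
finger_gap: 0.044
clock: 24.7
tcp_pos: [0.4602, 0.0204, 0.2388]
orientation: [-0.0, 0.707, 0.707, 0.0]
wrist_force: [-0.3, -0.3, -2.3]
finger_gap: 0.0438
t 24.7 tcp [460.2  20.4 238.8] gap 43.8 F [-0.3 -0.3 -2.3] shift mm [4.000e-01 1.000e-01 1.488e+02] turn [ 0.   -0.01  0.05]
blue side fit [459.9  20.6] n 192 res 0.7 top z 221.7
```

```bash

python3 -m creep '[[0,0,0.015,0,0,0],[0,0,0.04,0,0,0],[0,0,0.067,0,0,0],[0,0,0.093,0,0,0],[0,0,0.115,0,0,0],[0,0,0.131,0,0,0],[0,0,0.141,0,0,0],[0,0,0.147,0,0,0]]'
python3 -m creep '[[0,0,0,0,0,0],[0,0,0.001,0,0,0],[0,0,0.001,0,0,0],[0,0,0.002,0,0,0],[0,0,0.002,0,0,0],[0,0,0.0025,0,0,0],[0,0,0.0025,0,0,0],[0,0,0.0025,0,0,0]]'
```

```text
clock: 25.55
tcp_pos: [0.4598, 0.0204, 0.0911]
orientation: [-0.0, 0.707, 0.707, -0.0]
wrist_force: [-0.3, -0.1, -2.1]
finger_gap: 0.044
clock: 26.35
tcp_pos: [0.4605, 0.0203, 0.0901]
orientation: [0.0, 0.707, 0.707, 0.0]
wrist_force: [-1.6, 0.6, 5.2]
finger_gap: 0.0443
```

```bash

python3 -m creep '[[0,0,0,0,0,0],[0,0,0,0,0,0],[0,0,0,0,0,0],[0,0,0,0,0,0],[0,0,0,0,0,0],[0,0,0,0,0,0],[0,0,0,0,0,0],[0,0,0,0,0,0]]' 0.0854
python3 -m creep '[[0,0,-0.015,0,0,0],[0,0,-0.04,0,0,0],[0,0,-0.065,0,0,0],[0,0,-0.09,0,0,0],[0,0,-0.112,0,0,0],[0,0,-0.13,0,0,0],[0,0,-0.145,0,0,0],[0,0,-0.15,0,0,0]]'
python3 -c "
from h import *
canfit('red',448.6,-118.7)
canfit('yellow',454.5,-49)
canfit('blue',460.3,20.8)
canfit('green',657,-136)
go(657,-136.2,240)"
```

```text
clock: 27.15
tcp_pos: [0.4601, 0.0204, 0.0893]
orientation: [-0.0, 0.707, 0.707, 0.0]
wrist_force: [-0.1, -0.3, 0.4]
finger_gap: 0.0856
clock: 27.95
tcp_pos: [0.461, 0.0203, 0.2409]
orientation: [0.001, 0.707, 0.707, 0.001]
wrist_force: [-0.5, -0.9, -1.2]
finger_gap: 0.0856
red side fit [ 449.5 -118.1] n 477 res 0.6 top z 137.9
yellow side fit [454.5 -47.8] n 233 res 0.7 top z 138.4
blue side fit [459.9  21.5] n 156 res 0.8 top z 138.5
green side fit [ 658.  -135.3] n 31 res 0.9 top z 138.8
t 28.15 tcp [459.7  20.5 238.5] gap 85.5 F [-0.9  1.  -0.9] shift mm [-156.8  197.1   -1.7] turn [-0.06 -0.01  0.05]
```

```bash

python3 -m creep '[[-0.015,0.019,0,0,0,0],[-0.04,0.05,0,0,0,0],[-0.066,0.083,0,0,0,0],[-0.092,0.115,0,0,0,0],[-0.117,0.147,0,0,0,0],[-0.138,0.174,0,0,0,0],[-0.152,0.191,0,0,0,0],[-0.157,0.197,0,0,0,0]]'
python3 -m creep '[[0,0,0,0,0,0],[0,0,0,0,0,0],[0,0,0,0,0,0],[0,0,0,0,0,0],[0,0,0,0,0,0],[0,0,0,0,0,0],[0,0,0,0,0,0],[0,0,0,0,0,0]]'
python3 -c "
from h import *
go(657.3,-136,89)"
```

```text
clock: 28.95
tcp_pos: [0.658, -0.138, 0.2366]
orientation: [-0.001, 0.707, 0.707, -0.001]
wrist_force: [1.0, 0.2, -0.3]
finger_gap: 0.0853
clock: 29.75
tcp_pos: [0.6572, -0.1364, 0.2394]
orientation: [0.0, 0.707, 0.707, 0.0]
wrist_force: [-0.3, 0.1, -0.5]
finger_gap: 0.0856
t 29.75 tcp [ 657.2 -136.4  239.4] gap 85.6 F [-0.3  0.1 -0.5] shift mm [4.000e-01 1.000e-01 1.504e+02] turn [ 0.01 -0.    0.05]
```

```bash

python3 -m creep '[[0,0,0.02,0,0,0],[0,0,0.05,0,0,0],[0,0,0.08,0,0,0],[0,0,0.108,0,0,0],[0,0,0.13,0,0,0],[0,0,0.145,0,0,0],[0,0,0.15,0,0,0],[0,0,0.15,0,0,0]]'
python3 -m creep '[[0,0,0,0,0,0],[0,0,0,0,0,0],[0,0,0,0,0,0],[0,0,0,0,0,0],[0,0,0,0,0,0],[0,0,0,0,0,0],[0,0,0,0,0,0],[0,0,0,0,0,0]]' 0.03 40
python3 -m creep '[[0,0,-0.01,0,0,0],[0,0,-0.03,0,0,0],[0,0,-0.055,0,0,0],[0,0,-0.08,0,0,0],[0,0,-0.105,0,0,0],[0,0,-0.13,0,0,0],[0,0,-0.145,0,0,0],[0,0,-0.15,0,0,0]]'
python3 -c "
from h import *
go(466.2,90.5,240)"
```

```text
clock: 30.55
tcp_pos: [0.6568, -0.1363, 0.0885]
orientation: [-0.001, 0.707, 0.707, -0.0]
wrist_force: [-0.0, 0.9, 0.4]
finger_gap: 0.0855
clock: 31.35
tcp_pos: [0.6576, -0.1367, 0.0906]
orientation: [0.001, 0.707, 0.707, 0.0]
wrist_force: [-2.4, -0.5, 6.3]
finger_gap: 0.0441
clock: 32.15
tcp_pos: [0.6581, -0.1366, 0.2418]
orientation: [0.002, 0.707, 0.707, 0.001]
wrist_force: [0.3, 0.2, -1.6]
finger_gap: 0.0442
t 32.15 tcp [ 658.1 -136.6  241.8] gap 44.2 F [ 0.3  0.2 -1.6] shift mm [ 227.3 -191.7    1. ] turn [0.2  0.05 0.05]
```

```bash

python3 -m creep '[[0.01,-0.008,0,0,0,0],[0.03,-0.025,0,0,0,0],[0.053,-0.045,0,0,0,0],[0.076,-0.064,0,0,0,0],[0.1,-0.084,0,0,0,0],[0.124,-0.105,0,0,0,0],[0.148,-0.125,0,0,0,0],[0.172,-0.145,0,0,0,0]]'
python3 -m creep '[[0.02,-0.017,0,0,0,0],[0.037,-0.031,0,0,0,0],[0.049,-0.042,0,0,0,0],[0.055,-0.047,0,0,0,0],[0.055,-0.047,0,0,0,0],[0.055,-0.047,0,0,0,0],[0.055,-0.047,0,0,0,0],[0.055,-0.047,0,0,0,0]]'
python3 -m creep '[[0,0,0,0,0,0],[0,0,0,0,0,0],[0,0,0,0,0,0],[0,0,0,0,0,0],[0,0,0,0,0,0],[0,0,0,0,0,0],[0,0,0,0,0,0],[0,0,0,0,0,0]]'
python3 -c "
from h import *
go(466.2,90.5,90)
canfit('green',466.2,90.5,zr=(.15,.25))"
```

```text
clock: 32.95
tcp_pos: [0.5106, 0.0364, 0.2385]
orientation: [-0.001, 0.707, 0.707, -0.0]
wrist_force: [0.3, 0.2, -1.1]
finger_gap: 0.0441
clock: 33.75
tcp_pos: [0.4656, 0.0898, 0.2391]
orientation: [0.0, 0.707, 0.707, -0.0]
wrist_force: [-0.8, -0.1, -1.3]
finger_gap: 0.0438
clock: 34.55
tcp_pos: [0.465, 0.0904, 0.2393]
orientation: [0.0, 0.707, 0.707, 0.0]
wrist_force: [0.6, 0.4, -1.4]
finger_gap: 0.0441
t 34.55 tcp [465.   90.4 239.3] gap 44.1 F [ 0.6  0.4 -1.4] shift mm [1.000e-01 1.200e+00 1.493e+02] turn [ 0.01 -0.    0.05]
green side fit [465.1  91.3] n 191 res 0.8 top z 223.8
```

```bash

python3 -m creep '[[0,0.001,0.015,0,0,0],[0,0.001,0.04,0,0,0],[0,0.001,0.067,0,0,0],[0,0.001,0.093,0,0,0],[0,0.001,0.115,0,0,0],[0,0.001,0.131,0,0,0],[0,0.001,0.141,0,0,0],[0,0.001,0.147,0,0,0]]'
python3 -m creep '[[0,0,0,0,0,0],[0,0,0.001,0,0,0],[0,0,0.001,0,0,0],[0,0,0.002,0,0,0],[0,0,0.002,0,0,0],[0,0,0.0025,0,0,0],[0,0,0.0025,0,0,0],[0,0,0.0025,0,0,0]]'
```

```text
clock: 35.4
tcp_pos: [0.4658, 0.0904, 0.0916]
orientation: [-0.0, 0.707, 0.707, -0.0]
wrist_force: [0.2, 1.2, -1.0]
finger_gap: 0.0441
clock: 36.2
tcp_pos: [0.4664, 0.0904, 0.0906]
orientation: [0.0, 0.707, 0.707, 0.0]
wrist_force: [-2.2, -0.7, 5.5]
finger_gap: 0.0444
```

```bash

python3 -m creep '[[0,0,0,0,0,0],[0,0,0,0,0,0],[0,0,0,0,0,0],[0,0,0,0,0,0],[0,0,0,0,0,0],[0,0,0,0,0,0],[0,0,0,0,0,0],[0,0,0,0,0,0]]' 0.0854
python3 -m creep '[[0,0,-0.015,0,0,0],[0,0,-0.04,0,0,0],[0,0,-0.065,0,0,0],[0,0,-0.09,0,0,0],[0,0,-0.112,0,0,0],[0,0,-0.13,0,0,0],[0,0,-0.145,0,0,0],[0,0,-0.15,0,0,0]]'
python3 -m creep '[[0.02,0,-0.005,0,0,0],[0.05,0,-0.01,0,0,0],[0.085,0,-0.015,0,0,0],[0.12,0,-0.02,0,0,0],[0.155,0,-0.025,0,0,0],[0.185,0,-0.03,0,0,0],[0.2,0,-0.03,0,0,0],[0.2,0,-0.03,0,0,0]]'
python3 -m creep '[[0,0,0,0,0,0],[0,0,0,0,0,0],[0,0,0,0,0,0],[0,0,0,0,0,0],[0,0,0,0,0,0],[0,0,0,0,0,0],[0,0,0,0,0,0],[0,0,0,0,0,0]]'
python3 - <<'E'
from h import *
for c,x,y in(('red',448.6,-118.7),('yellow',454.5,-49),('blue',460.3,20.8),('green',466.2,90.5)): canfit(c,x,y)
p,d=env.read_camera('top');W=cloud('top',d)*1000;h=cv2.cvtColor(p,cv2.COLOR_BGR2HSV).astype(int)
v,u=np.mgrid[:400,:640]
for c,x,y in(('red',448.6,-118.7),('yellow',454.5,-49),('blue',460.3,20.8),('green',466.2,90.5)):
    m=(np.hypot(W[...,0]-x,W[...,1]-y)<32)&(W[...,2]>125)&(W[...,2]<145)
    if m.any():
        (a,b),r=cv2.minEnclosingCircle(W[m][:,:2].astype(np.float32));print(c,'top',m.sum(),round(a,1),round(b,1),round(r,1),np.nanmedian(W[m][:,2]))
for n,b in dict(glue=(158,195,245,275)).items():
    t=(u>=b[0])&(u<=b[1])&(v>=b[2])&(v<=b[3])&(W[...,2]>100);print(n,np.nanmedian(W[t],0))
m=(u>435)&(u<485)&(v>208)&(v<280)&(W[...,2]>20);print('offcut',cv2.minAreaRect(W[m][:,:2].astype(np.float32)))
s,_=env.read_camera('side');cv2.imwrite('pics/end.png',np.vstack([cv2.resize(p[120:290,150:490],(640,320)),cv2.resize(s[80:280,150:470],(448,280)) if 0 else cv2.copyMakeBorder(cv2.resize(s[80:280,150:470],(448,280)),0,0,0,192,0)]))
go(466,290,260)
E
```

```text
clock: 37.0
tcp_pos: [0.4661, 0.0904, 0.0898]
orientation: [-0.0, 0.707, 0.707, 0.0]
wrist_force: [-0.1, 0.4, -0.1]
finger_gap: 0.0852
clock: 37.8
tcp_pos: [0.4669, 0.0904, 0.2414]
orientation: [0.001, 0.707, 0.707, 0.001]
wrist_force: [0.0, -0.3, 0.1]
finger_gap: 0.0857
clock: 38.6
tcp_pos: [0.4655, 0.2918, 0.2688]
orientation: [-0.0, 0.706, 0.708, -0.0]
wrist_force: [-0.0, 0.1, -0.1]
finger_gap: 0.0853
clock: 39.4
tcp_pos: [0.4659, 0.2904, 0.2699]
orientation: [-0.0, 0.707, 0.707, 0.0]
wrist_force: [-0.0, 0.4, -0.2]
finger_gap: 0.0851
red side fit [ 449.4 -118.1] n 479 res 0.6 top z 138.2
yellow side fit [454.3 -47.8] n 223 res 0.7 top z 138.2
blue side fit [460.   21.4] n 161 res 0.6 top z 138.5
green side fit [465.5  92.4] n 128 res 0.8 top z 138.4
red top 280 449.9 -118.2 22.0 135.42257074837227
yellow top 273 454.6 -48.5 22.0 135.5891746835447
blue top 274 460.4 20.4 21.9 135.47297368545276
green top 281 466.1 91.2 21.9 135.44319410071904
glue [452.75981504 259.00725431 430.04998007]
offcut ((517.70751953125, -365.3722229003906), (62.29145812988281, 140.65887451171875), 73.96858215332031)
t 39.7 tcp [465.9 290.4 269.8] gap 85.0 F [ 0.1 -0.1  0.1] shift mm [-0.4  0.1  9.8] turn [ 0.   -0.01  0.05]
```

View pics/end.png

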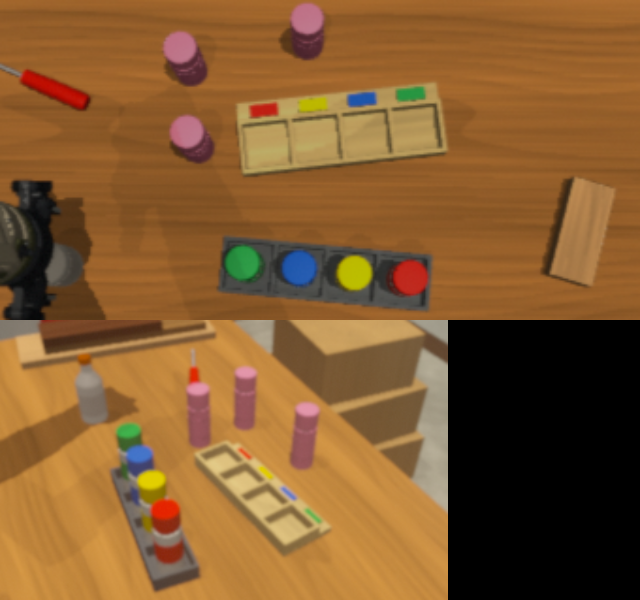

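The final view shows the rack, left to right, holding green, blue, yellow and red, the mirror of the tag order. The glue and the offcut are standing as they were. Handing in.

```bash
python3 -c "
from workcell import env
print(env.hand_in())"
```

```text
the job is handed in; nothing more can be done
None
```

All four cans are standing in the rack in reverse order, and I handed the job in at about 40 s of the 99 s allowed. Seen from the robot, the caddy's red, yellow, blue and green became green, blue, yellow and red. Each can was carried upright and lowered until it touched the pocket floor, at no more than about 6 N, before I opened the fingers.

- **Cans:** The top camera puts every can within about 1.5 mm of its pocket centre, and the side camera within about 2 mm. All four tops are at 135.5 mm, as expected for cans standing on the pocket floor. I did not measure lean separately, but the cans look upright in the last pictures.
- **Offcut:** It moved less than 1 mm.
- **Glue bottle:** The last top-camera number for it is invalid because the gripper, parked above, was in the way. The side picture shows it upright where it started, but I have no final measurement of its position.
- **Failed readings:** The first two side-camera fits on the blue can found too few points. I used the top-camera position for that grasp, and the later fits agreed with it.

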